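Draw the stop plug out of the cup chuck with the chip hook

TASK

The stop plug is stuck deep in the bore of the standing cup chuck: with the chip hook from the fork stand, catch the plug's wire eye by feel and draw the plug out of the bore, keeping the hook's push and pull on plug and chuck gentle (under 25 N). Set the plug down softly, standing upright inside the parts tray, unhook it, and hang the hook back in its fork stand. Never touch the plug with the gripper, and leave the skittle, the tin and the spanner where they are.

Things in the scene. Friction and masses are not known exactly. Their poses are not given: they have to be found in the camera images.
- chuck: Cup chuck: dark steel cup, 100 mm outside diameter, 115 mm high, standing mouth up on a 124 mm disc 10 mm thick; fixed to the bench. Round bore 68 mm in diameter, open at the top, its floor 10 mm above the bench. Origin: centre of the underside, on the bore axis; z up.
- plug: Grey round stop plug, 64 mm diameter, 20 mm high, 0.2 kg or so, standing at first on the floor of the bore, held by three sprung rubber shoes in its side: drawing it takes roughly 5 to 15 N all the way up. Origin: centre of its underside, z up. On top it carries a steel wire eye (see plug_eye).
- plug_eye (a point): On the plug's axis, 23 mm above its underside: foot of the eye, an upright arch of 5 mm wire on a 40 mm swivel disc. Arch 35 mm wide, top 25.5 mm above this point; opening 25 mm wide, 20 mm high. The arch's plane stands 5 mm off the axis. Its heading and side are random and NOT given by this pose: see or feel them. It swivels stiffly (0.015 N m) about the axis.
- hook_grip (a point): Centre of the chip hook's wooden handle, 26 x 26 x 50 mm high; 0.14 kg, hanging upright in the fork stand; z up, +x the way its foot points. Gripped on the faces that look along +x and -x it best resists pushes along the foot. Under the handle a collar, 34 mm diameter, 5 mm thick, underside 30 mm below this point; then a straight 7 mm steel shank on the handle's axis.
- hook: The same hook; origin on its axis at the collar's underside, 30 mm below the handle's centre; same axes. Shank's end 102 mm below here. Foot: 5 mm rod, axis 99 mm below here, running 13 mm out from the shank's axis along +x, then a 5 mm tip turned up, its top 89 mm below here, its outer side 15.5 mm from the shank's axis. Clear gap between shank and tip 7 mm.
- stand_seat (a point): Fork stand fixed to the bench: this point is where the centre of the collar's underside rests, on top of the two tines, 125 mm above the bench. +x: the way the slot between the tines opens; slot 15 mm wide, from a post (as high as the tines) 33 mm behind to the open end 33 mm in front. With the hook's +x along this +x its foot passes straight up or down through the slot.
- tray: Parts tray, open steel box 170 x 170 mm, 18 mm high, walls and floor 5 mm, fixed; origin: centre of the underside. z up. The plug stands in it at 5 mm above the bench.
- skittle: Turned wooden skittle, 76 mm at the belly, 172 mm high, standing; origin: centre of its underside. Leave alone.
- tin: Small round tin, 76 mm diameter, 75 mm high, standing; origin: centre of its underside. Leave alone.
- spanner: Steel spanner lying on the bench; origin on its underside. Leave alone.
Things that resemble listed ones, but are neither listed nor needed, are in the scene too. Of the things that look like the hook, the smallest one is meant.

How it is judged:
On the way, in this order (a step that is already met when the one before it is completed fails the run):
1. the hook has the eye and has drawn the plug at least 30 mm up, still inside the bore (z of plug in the frame of chuck between 0.04 and 0.115 m and horizontal distance between plug and chuck below 0.006 m and contact force between hook and plug above 1 N), for 0.1 s.
2. the plug hangs on the hook, wholly clear above the bore's mouth (z of plug in the frame of chuck above 0.116 m and contact force between hook and plug above 0.5 N and contact force between plug and chuck below 0.1 N), for 0.1 s.
3. the plug stands upright in the tray, off the hook (z of plug in the frame of tray between 0 and 0.01 m and x of plug in the frame of tray between -0.06 and 0.06 m and y of plug in the frame of tray between -0.06 and 0.06 m and angle between plug's own z axis and vertical below 0.15 rad and contact force between hook and plug below 0.05 N and linear speed of plug below 0.02 m/s), for 0.2 s.
At the end, for the whole second after the job is handed in: The plug stands upright (within 0.15 rad) and at rest on the tray's floor, its axis within 60 mm of the tray's centre along each tray side, free of the hook; the hook hangs at rest and upright (within 0.12 rad) in the fork stand, collar within 12 mm of its seat, carried by the tines (all of step 3 and distance between hook and stand_seat below 0.012 m and angle between hook's own z axis and vertical below 0.12 rad and linear speed of hook below 0.02 m/s and contact force between hook and stand above 0.3 N); the robot touches nothing.
It fails at once if the hook presses or pulls on the plug or its eye with more than 25 N (contact force between hook and plug above 25 N).
It fails at once if the hook presses on the chuck with more than 25 N (contact force between hook and chuck above 25 N).
It fails at once if the gripper or arm touches the plug (contact force between any of the arm, the fingers and plug above 0.3 N).
It fails at once if the plug is dropped or slammed into the tray (over 40 N) (contact force between plug and tray above 40 N).
It fails at once if a bystander (skittle, tin or spanner) is moved more than 20 mm (distance of any of skittle, tin, spanner from where it was at the start of the episode above 0.02 m).
It also fails if it takes over 72 s, if anything falls off the work surface, if the arm or the gripper's body presses on something with over 40 N, if the wrist force passes 120 N, or if a joint passes its speed limit or range.

ROBOT

A 6-joint arm with a two-finger parallel gripper is mounted at the origin on the work surface. World frame = base frame: x ahead of the robot, y to its left, z up, the work surface at z = 0. Lengths are in m, angles in rad, forces in N, time in s.
With the tool pointing down it reaches from about 0.35 to 0.775 m from the base axis. Payload 5.5 kg.
Tool frame: the origin (TCP) lies on the centre line of the jaws, within the pads' length; the fingertips stand 11 mm ahead of it and the grasp point (between the pads) lies 8 mm behind it (env.nose_length is the distance from the TCP to the fingertips, in m); x points along the fingers, z is the direction in which the jaws open and shut, and the axes are right-handed (so a half turn about x gives the same grasp; the last joint's range is limited). The gripper opens to 85 mm and grips with 20 to 120 N. Pads are 22 mm wide; open, the fingers measure 114 mm over their backs; the gripper's body (76 mm by 85 mm) begins 54 mm behind the grasp point. The pads swing forward as they close: fully open they stand 13 mm farther back than shut.
Start: joints at [1.177, 0.313, 0.046, 1.304, 0, 1.431], TCP at [0.144, 0.557, 0.242] pointing down, gripper open.
Joint ranges: [-2.76, 2.76], [-0.86, 1.69], [-1.03, 1.26], [-2.2, 2.34], [-1.47, 1.5], [-3.14, 3.14]. Speed limits (rad/s): [2.57, 2.57, 3.14, 3.14, 3.14, 3.14].

INTERFACE

Orientations are given as a unit quaternion [w, x, y, z].
In Python, from workcell import env gives the robot as it stands. The module is installed in compiled form; this text tells all that it offers.
- The arm moves only by the tool step_arm, never from a script. Its argument "moves" is a list that holds one entry, the list of rows, each a list of 7 numbers: the turn, a rotation vector about the tool's x, y, z in rad, then the shift along the tool's x, y, z in m, then the opening, from 0 (shut) to 1 (fully open). In form: [[[rx, ry, rz, tx, ty, tz, grip], ...]]. A call has 1 to 12 rows; each row is the pose to reach, as a shift and turn from the pose measured when the call began, along the tool's axes at that moment; what a row does not reach only later rows make up. A row lasts 1/10 s, in which the tool goes at most 50 mm and 8.59 degrees, less where a joint would pass 70% of its speed; a pose out of reach is approached as far as the arm can. A call with a gripper value outside its range is refused whole. The fingers move at their own pace and stop on an object; "force" is the grip in N (left out, the last holds). Time passes only in rows, so rows that repeat a pose let the fingers close. It gives the time, the measured TCP pose, the force and the opening at its end, in the units of the state.
- env.get_state(): the state, without advancing time (a new reading comes with each control period).
- env.read_camera(name): name is "scene" or "top" or "wrist"; returns (picture, depth): 420x560x3 uint8, red, green, blue; 420x560 float32, m along the optical axis (not along the pixel's ray), 0 where there is no reading.
- env.get_calibration(name): a dict with "mtx" (3x3 intrinsics, pixels), "camera_from_world" (4x4, takes a point from world to camera coordinates); the wrist camera has in their place "T_tool_cam" (4x4, takes a point from camera to tool coordinates, whose origin is the TCP and whose axes are the tool frame's). Camera axes: x right, y down, z forward; pixel columns grow to the right and rows downward; lengths in m; the calibration is good to about 2 mm. A picture is of the moment at which its call begins: read the wrist's pose just before it. get_calibration takes no time and is no camera call.
- env.hand_in(): hands the job in, once; it reports no verdict.
Trained networks look in the newest picture that a camera, given by its name, has taken for a name from the list of things; names that differ only in an ending like _2 or _b are one class to them, and where a whole thing is asked for, a point or a joint stands for the part that bears it (a point fixed in the world has none). Each returns a list of dicts, best first, with "confidence" (0 to 1); they miss things now and then, are a little off and sometimes report something else, mostly with a low value. They report only what shows in the picture. A call takes as long as a camera call. They do not tell look-alikes from the thing itself.
- env.boxes_of(camera, thing): "uv" ([column, row] in pixels, amid what is visible of it).
- env.silhouettes(camera, thing): "mask" (420x560 bool, what is visible of it) and "uv" ([column, row] in pixels, amid what is visible of it).
The state is a dict: "clock": time; "joint_pos": joint angles; "qvel": joint speeds; "tau": joint torques, N m; "tcp_pos": TCP position; "orientation": TCP orientation; "wrist_force": force on the tool from outside, world axes, zero at the start; "ft_torque": the same for the moment, N m; "finger_gap": finger opening in m.
Only numpy, scipy, OpenCV 4.12 (cv2) and the standard library are available. Lean on these libraries where they do the work, as an engineer would, in place of code of your own. Each camera call takes 0.05 s, during which the arm holds its last target.

## Working session

There is one attempt and no reset: what is moved stays moved. The work goes in short steps, Python scripts to look and compute and a tool call to move; the robot and the scene stay as the last step left them, time stands still between calls to the robot, and variables do not carry over. Pictures are saved under pics/ and viewed, and the job is handed in when it is done.

Besides the shell and the picture viewer there is one more tool, called as name(argument=value, ...), one argument or row to a line, values as JSON. step_arm: Moves the arm, as the interface text tells. Its arguments: {"type":"object","properties":{"moves":{"type":"array","items":{"type":"array","items":{"type":"array","items":{"type":"number"}}}},"force":{"type":"number"}},"required":["moves"]}

```bash
mkdir -p pics; ls; cat > h.py <<'E'
from workcell import env
import numpy as np, cv2
from scipy.spatial.transform import Rotation as R
def Rq(q): return R.from_quat([q[1],q[2],q[3],q[0]]).as_matrix()
def cam(n):
    s=env.get_state(); p,d=env.read_camera(n); c=env.get_calibration(n); K=np.array(c['mtx'])
    if n=='wrist':
        T=np.eye(4);T[:3,:3]=Rq(s['orientation']);T[:3,3]=s['tcp_pos']
        W=T@np.array(c['T_tool_cam'])
    else: W=np.linalg.inv(np.array(c['camera_from_world']))
    return p,d,K,W
def save(n,p): cv2.imwrite('pics/'+n,p[:,:,::-1])
def cloud(d,K,W):
    v,u=np.mgrid[:d.shape[0],:d.shape[1]]
    P=np.stack([(u-K[0,2])/K[0,0]*d,(v-K[1,2])/K[1,1]*d,d],-1)
    X=P@W[:3,:3].T+W[:3,3]; X[d<=0]=np.nan
    return X
E
python3 - <<'E'
from h import *
print(env.get_state())
for n in ['scene','top','wrist']:
    p,d,K,W=cam(n); save(n+'0.png',p); np.savez('/tmp/'+n,p=p,d=d,K=K,W=W); print(n,K.tolist(),W.tolist())
    if n!='wrist':
      for t in ['chuck','plug','hook','tray','stand_seat','skittle','tin','spanner','plug_eye']:
        try: b=env.boxes_of(n,t)
        except Exception as e: print(t,e);continue
        X=cloud(d,K,W)
        for k in b: 
            u,v=map(int,k['uv']); print(t,k['uv'],round(k['confidence'],2),X[v,u].round(3))
print(env.get_state()['clock'])
E
```

```text
pics
{'clock': 0.0, 'joint_pos': array([ 1.17738806e+00,  3.14033002e-01,  4.49630878e-02,  1.30360736e+00,
       -3.89739609e-05,  1.43120605e+00]), 'qvel': array([ 0.00017118, -0.00149693,  0.00094355, -0.00049388, -0.00200582,
       -0.00237635]), 'tau': array([ 1.71646725e-04, -4.80631149e+01,  2.98528790e+01,  1.95566023e-02,
       -4.48624280e-05, -7.96286599e-06]), 'tcp_pos': array([0.14420346, 0.55610424, 0.24138382]), 'orientation': array([ 0.55869233, -0.4330362 ,  0.55983362,  0.43235268]), 'wrist_force': array([ 0.82806152,  0.14858026, -0.93464066]), 'ft_torque': array([-0.02116367, -0.01285568,  0.02201472]), 'finger_gap': 0.08515002355084875}
scene [[483.8552446819981, 0.0, 274.55613980551925], [0.0, 483.8552446819981, 209.03623757731899], [0.0, 0.0, 1.0]] [[0.6060729682338811, 0.6455078517137077, -0.4647528058571862, 1.034742763008091], [0.79532968645453, -0.4835508389427313, 0.3655533832450741, -0.29379831867401396], [0.01123596993197478, -0.5911837273925384, -0.8064586495574049, 0.9661621067977552], [0.0, 0.0, 0.0, 1.0]]
chuck [243.4, 234.1] 0.9 [ 0.557 -0.001  0
[... 995 characters left out ...]
272 0.182]
tray [417.9, 229.4] 0.75 [ 0.472 -0.262  0.005]
stand_seat [191.8, 225.6] 0.64 [0.475 0.251 0.123]
skittle [248.4, 102.2] 0.9 [0.742 0.132 0.125]
tin [370.9, 104.4] 0.72 [ 0.753 -0.142  0.077]
spanner [304.2, 92.3] 0.82 [0.808 0.004 0.004]
plug_eye [299.9, 204.5] 0.76 [0.526 0.02  0.061]
wrist [[322.38834804767504, 0.0, 274.98701210179195], [0.0, 322.38834804767504, 208.1656500567871], [0.0, 0.0, 1.0]] [[0.2505718213076957, 0.9165473411595372, 0.3116965411741482, 0.06433645115938838], [0.9680978956765456, -0.23738735379355194, -0.08021040235243643, 0.5768452522500306], [0.0004761860864716661, 0.3218512322056234, -0.9467901338599449, 0.37521677498859196], [0.0, 0.0, 0.0, 1.0]]
1.05
```

View pics/scene0.png

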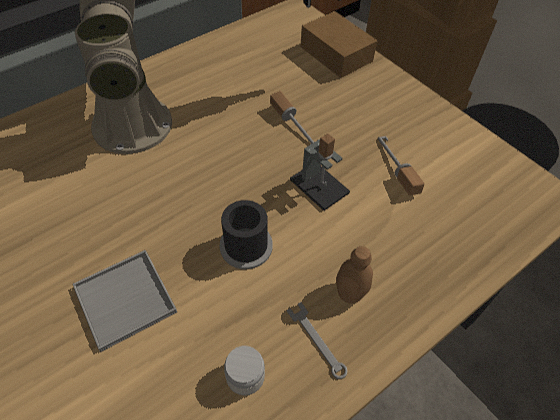

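View pics/top0.png

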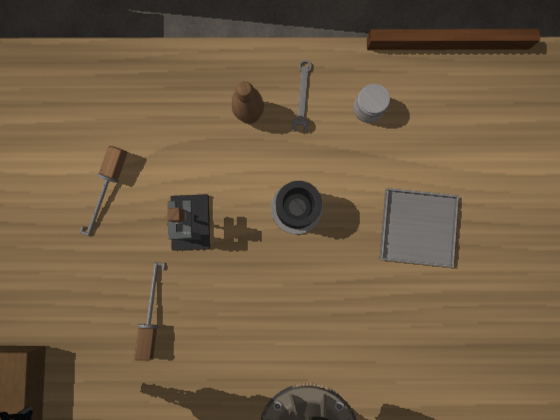

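View pics/wrist0.png

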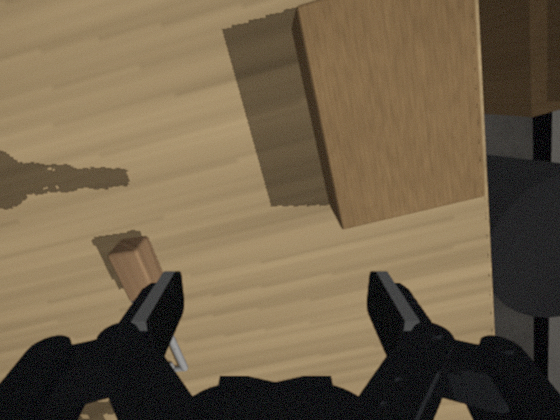

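```bash
python3 - <<'E'
from h import *
for n,(u0,v0,u1,v1) in {'top':(265,175,330,240),'top_':(160,185,220,260),'scene':(280,120,360,215),'top__':(378,180,465,275)}.items():
    z=np.load('/tmp/%s.npz'%n.strip('_')); c=z['p'][v0:v1,u0:u1]; cv2.imwrite('pics/z%s.png'%n,cv2.resize(c[:,:,::-1],None,fx=7,fy=7,interpolation=cv2.INTER_CUBIC)[:600])
z=np.load('/tmp/top.npz'); X=cloud(z['d'],z['K'],z['W']); 
# chuck rim
def sel(x0,x1,y0,y1,z0,z1,X=X):
    m=(X[...,0]>x0)&(X[...,0]<x1)&(X[...,1]>y0)&(X[...,1]<y1)&(X[...,2]>z0)&(X[...,2]<z1); return X[m]
r=sel(.4,.62,-.06,.12,.1,.14); print('rim',len(r),np.median(r[:,2]))
from scipy.optimize import least_squares
c,rad=cv2.minEnclosingCircle(r[:,:2].astype(np.float32)*1000);print(c,rad)
e=sel(.48,.57,-.03,.07,.045,.08);print('eye',len(e),e.round(3)[:40])
b=sel(.48,.57,-.03,.07,.02,.045);print('plug',len(b),b.mean(0),np.percentile(b[:,2],[5,50,95]))
for zz in [(.165,.2),(.11,.135),(.002,.03)]:
    s=sel(.40,.55,.19,.34,*zz); rr=cv2.minAreaRect(s[:,:2].astype(np.float32)*1000); print('stand/handle',zz,len(s),s.mean(0),rr)
t=sel(.3,.65,-.42,-.14,.011,.03); print('tray walls',len(t),cv2.minAreaRect(t[:,:2].astype(np.float32)*1000),np.median(t[:,2]))
z=np.load('/tmp/scene.npz'); X2=cloud(z['d'],z['K'],z['W'])
r=sel(.4,.62,-.06,.12,.11,.14,X2); print('rim',len(r),np.median(r[:,2]),cv2.minEnclosingCircle(r[:,:2].astype(np.float32)*1000))
for zz in [(.174,.2),(.118,.135)]:
    s=sel(.40,.55,.19,.34,*zz,X2); rr=cv2.minAreaRect(s[:,:2].astype(np.float32)*1000); print('stand/handle',zz,len(s),s.mean(0),rr)
t=sel(.3,.65,-.42,-.14,.011,.03,X2); print('tray walls',len(t),cv2.minAreaRect(t[:,:2].astype(np.float32)*1000),np.median(t[:,2]))
E
```

```text
rim 940 0.1146093299775301
(522.2119750976562, 22.999378204345703) 49.86814880371094
eye 117 [[ 0.556  0.029  0.08 ]
 [ 0.556  0.027  0.076]
 [ 0.557  0.025  0.074]
 [ 0.556  0.022  0.076]
 [ 0.556  0.02   0.077]
 [ 0.554  0.036  0.075]
 [ 0.555  0.033  0.072]
 [ 0.555  0.031  0.065]
 [ 0.556  0.029  0.061]
 [ 0.556  0.026  0.06 ]
 [ 0.556  0.024  0.06 ]
 [ 0.557  0.022  0.055]
 [ 0.556  0.019  0.058]
 [ 0.556  0.017  0.064]
 [ 0.555  0.015  0.065]
 [ 0.555  0.013  0.07 ]
 [ 0.554  0.011  0.076]
 [ 0.552  0.04   0.077]
 [ 0.553  0.038  0.07 ]
 [ 0.554  0.035  0.058]
 [ 0.555  0.033  0.052]
 [ 0.555  0.031  0.051]
 [ 0.555  0.017  0.049]
 [ 0.555  0.014  0.05 ]
 [ 0.555  0.012  0.053]
 [ 0.554  0.01   0.06 ]
 [ 0.553  0.009  0.068]
 [ 0.552  0.007  0.073]
 [ 0.55   0.042  0.07 ]
 [ 0.552  0.04   0.056]
 [ 0.553  0.037  0.048]
 [ 0.553  0.008  0.05 ]
 [ 0.552  0.006  0.059]
 [ 0.55   0.004  0.072]
 [ 0.549  0.002  0.078]
 [ 0.549  0.045  0.066]
 [ 0.55   0.003  0.054]
 [ 0.549  0.002  0.063]
 [ 0.548 -0.     0.072]
 [ 0.547  0.047  0.061]]
plug 567 [0.52558319 0.02229128 0.03099253] [0
[... 530 characters left out ...]
17)
tray walls 720 ((475.8655090332031, -265.3715515136719), (171.71273803710938, 170.0874786376953), 83.82771301269531) 0.017245248130416946
rim 785 0.11372721296036892 ((523.5216064453125, 23.772035598754883), 50.98823928833008)
stand/handle (0.174, 0.2) 108 [0.49617022 0.27657479 0.1782449 ] ((495.53759765625, 276.96453857421875), (26.56888198852539, 27.576339721679688), 6.813230991363525)
stand/handle (0.118, 0.135) 397 [0.49170137 0.27158125 0.12425202] ((488.3379821777344, 277.5337829589844), (82.87602233886719, 52.473384857177734), 3.356314182281494)
tray walls 845 ((477.04180908203125, -263.61962890625), (170.20155334472656, 172.35333251953125), 84.09831237792969) 0.01605490980389268
```

```bash
cd pics; ls
```

```text
scene0.png
top0.png
wrist0.png
zscene.png
ztop.png
ztop_.png
ztop__.png
```

View pics/ztop.png

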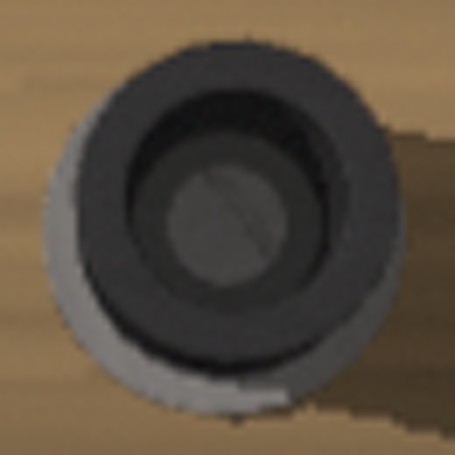

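View pics/ztop_.png

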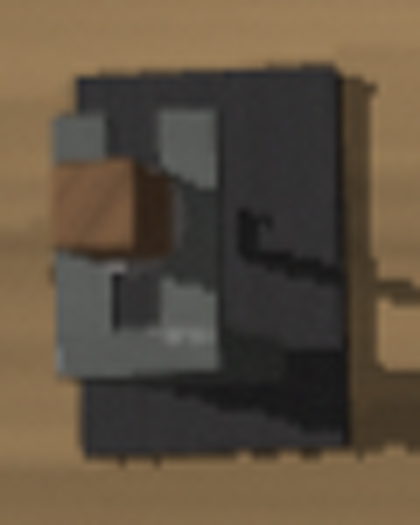

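View pics/zscene.png

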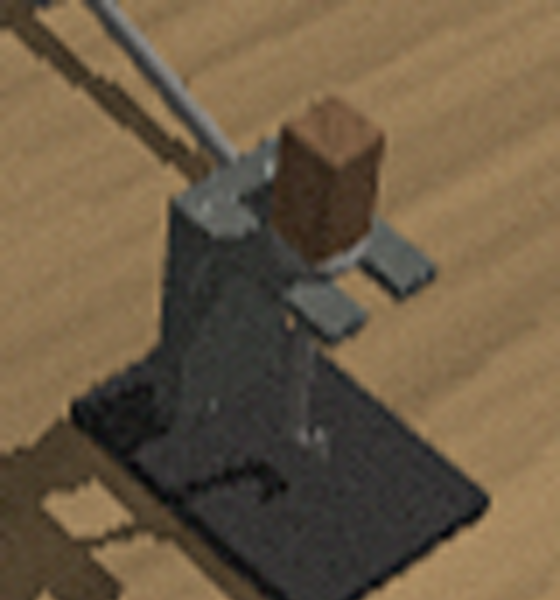

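```bash
cat >> h.py <<'E'
def pose():
    s=env.get_state(); return np.array(s['tcp_pos']),Rq(s['orientation']),s
def Rdown(psi):
    # tool x down, tool z horizontal at world heading psi
    z=np.array([np.cos(psi),np.sin(psi),0]);x=np.array([0,0,-1.]);return np.stack([x,np.cross(z,x),z],1)
def goal(p,psi):
    P,M,s=pose(); rv=R.from_matrix(M.T@Rdown(psi)).as_rotvec(); t=M.T@(np.array(p)-P)
    print('clock',round(s['clock'],2),'F',s['wrist_force'].round(2),'gap',round(s['finger_gap'],4),'tcp',P.round(4),'psi',round(np.arctan2(M[1,2],M[0,2]),3),'q',s['joint_pos'].round(2))
    print('rv',rv.round(4),'t',t.round(4)); return rv,t
E
python3 - <<'E'
from h import *
P,M,s=pose(); print(M.round(3)); c=env.get_calibration('wrist'); T=np.array(c['T_tool_cam']);print(T.round(3))
for psi in [0,-.6,-1.2,-np.pi/2]:
    m=Rdown(psi); off=m@T[:3,3]; ax=m@T[:3,2]; z=.17; k=(z+off[2]-.06)/-ax[2]
    p=np.array([.523,.0235,.06])-k*ax-off; print(psi,p.round(3)); goal(p,psi)
E
```

```text
[[ 0.    -0.968  0.251]
 [ 0.     0.251  0.968]
 [-1.    -0.     0.   ]]
[[-0.    -0.322  0.947 -0.133]
 [ 0.001 -0.947 -0.322  0.083]
 [ 1.     0.     0.    -0.001]
 [ 0.     0.     0.     1.   ]]
0 [0.523 0.023 0.17 ]
clock 1.05 F [ 0.45 -0.14  0.34] gap 0.0853 tcp [0.1444 0.5566 0.2423] psi 1.317 q [1.18 0.31 0.05 1.3  0.   1.43]
rv [ 1.317e+00  1.000e-04 -1.000e-04] t [ 0.0723 -0.5007 -0.4209]
-0.6 [0.523 0.023 0.17 ]
clock 1.05 F [ 0.45 -0.14  0.34] gap 0.0853 tcp [0.1444 0.5566 0.2423] psi 1.317 q [1.18 0.31 0.05 1.3  0.   1.43]
rv [ 1.917e+00  1.000e-04 -1.000e-04] t [ 0.0723 -0.5007 -0.4211]
-1.2 [0.523 0.023 0.17 ]
clock 1.05 F [ 0.45 -0.14  0.34] gap 0.0853 tcp [0.1444 0.5566 0.2423] psi 1.317 q [1.18 0.31 0.05 1.3  0.   1.43]
rv [ 2.517e+00  0.000e+00 -1.000e-04] t [ 0.0723 -0.5005 -0.4213]
-1.5707963267948966 [0.523 0.023 0.17 ]
clock 1.05 F [ 0.45 -0.14  0.34] gap 0.0853 tcp [0.1444 0.5566 0.2423] psi 1.317 q [1.18 0.31 0.05 1.3  0.   1.43]
rv [ 2.8878e+00  0.0000e+00 -1.0000e-04] t [ 0.0723 -0.5004 -0.4214]
```

step_arm(
  moves=[
    [[0.14,0,0,0,-0.04,-0.03,1],[0.28,0,0,0,-0.075,-0.063,1],[0.42,0,0,0,-0.11,-0.095,1],[0.56,0,0,0,-0.147,-0.126,1],[0.7,0,0,0,-0.185,-0.157,1],[0.84,0,0,0,-0.222,-0.188,1],[0.98,0,0,0,-0.26,-0.219,1],[1.12,0,0,0,-0.297,-0.25,1],[1.26,0,0,0,-0.335,-0.281,1],[1.27,0,0,0,-0.373,-0.312,1],[1.27,0,0,0.01,-0.41,-0.343,1],[1.27,0,0,0.03,-0.446,-0.374,1]],
  ],
)

```text
clock: 2.25
tcp_pos: [0.4837, 0.0818, 0.2142]
orientation: [0.708, -0.016, 0.705, 0.016]
wrist_force: [0.9, 0.7, 0.1]
finger_gap: 0.0851
```

```bash
python3 -c "
from h import *
goal([.523,.0235,.17],.05)"
```

```text
clock 2.25 F [0.89 0.72 0.13] gap 0.0851 tcp [0.4837 0.0818 0.2142] psi 0.046 q [ 0.    0.16 -0.22  1.18  0.    1.53]
rv [-0.0036  0.0044 -0.    ] t [ 0.0444 -0.0601  0.0364]
```

step_arm(
  moves=[
    [[0,0.004,0,0.022,-0.03,0.018,1],[0,0.004,0,0.044,-0.06,0.036,1],[0,0.004,0,0.044,-0.06,0.036,1],[0,0.004,0,0.044,-0.06,0.036,1]],
  ],
)

```text
clock: 2.65
tcp_pos: [0.5222, 0.023, 0.1697]
orientation: [0.706, -0.016, 0.708, 0.016]
wrist_force: [-0.0, 0.5, 1.0]
finger_gap: 0.0855
```

```bash
python3 - <<'E'
from h import *
goal([.523,.0235,.17],.05)
p,d,K,W=cam('wrist'); np.savez('/tmp/w1',p=p,d=d,K=K,W=W); save('w1.png',p)
X=cloud(d,K,W); c=np.array([.523,.0235])
r=np.hypot(X[...,0]-c[0],X[...,1]-c[1])
m=(r<.03)&(X[...,2]>.02)&(X[...,2]<.075)
vs,us=np.where(m);print(us.min(),us.max(),vs.min(),vs.max())
a=p[vs.min()-20:vs.max()+20,us.min()-20:us.max()+20];cv2.imwrite('pics/w1z.png',cv2.resize(a[:,:,::-1],None,fx=5,fy=5)[:600,:800])
rim=X[(X[...,2]>.107)&(X[...,2]<.122)&(r<.06)]; print('rim',rim.mean(0),cv2.minEnclosingCircle(rim[:,:2].astype(np.float32)*1000))
e=X[(r<.026)&(X[...,2]>.04)&(X[...,2]<.075)];print(len(e));print(e.mean(0),cv2.fitLine(e[:,:2].astype(np.float32),2,0,.01,.01).ravel())
dk=X[(r<.028)&(X[...,2]<.04)];print(dk.mean(0),np.percentile(dk[:,2],[5,50,95]))
E
```

```text
clock 2.65 F [-0.04  0.47  0.96] gap 0.0855 tcp [0.5222 0.023  0.1697] psi 0.045 q [-0.11  0.25 -0.22  1.1   0.    1.42]
rv [-0.0054 -0.0016 -0.0007] t [-0.0003  0.0005  0.0008]
242 309 184 229
rim [0.52168409 0.02700821 0.11574264] ((522.0241088867188, 23.66559600830078), 50.13856887817383)
286
[0.52547924 0.02102264 0.05526545] [0.79909104 0.60121    0.52547926 0.02102264]
[0.52244591 0.01849289 0.03312866] [0.03059259 0.03361418 0.03535288]
```

View pics/w1.png

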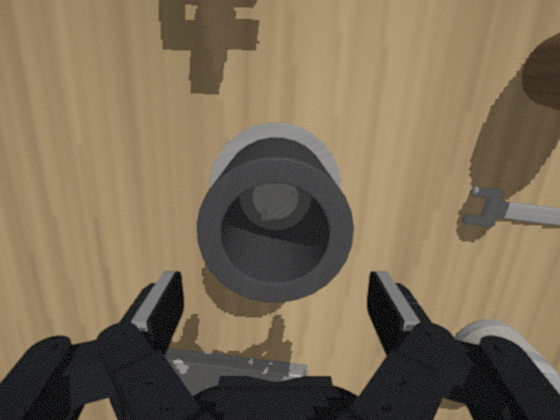

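View pics/w1z.png

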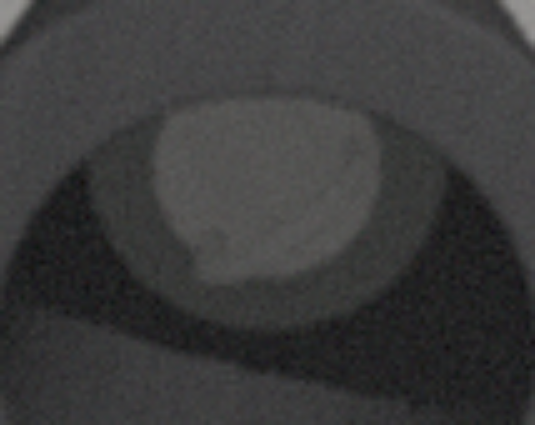

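```bash
python3 - <<'E'
from h import *
c=np.array([.5222,.0235])
for n in ['w1','top']:
    z=np.load('/tmp/%s.npz'%n); X=cloud(z['d'],z['K'],z['W']); r=np.hypot(X[...,0]-c[0],X[...,1]-c[1])
    for zl in [.045,.05,.054]:
        e=X[(r<.022)&(X[...,2]>zl)&(X[...,2]<.068)]
        if len(e)<6: print(n,zl,len(e));continue
        vx,vy,x,y=cv2.fitLine(e[:,:2].astype(np.float32),cv2.DIST_HUBER,0,.001,.001).ravel()
        nn=np.array([vy,-vx]); nn=nn if nn[1]<0 else -nn
        print(n,zl,len(e),'dir',np.degrees(np.arctan2(vy,vx)),'n head',np.arctan2(nn[1],nn[0]),'off',((np.array([x,y])-c)@nn)*1000, 'along', np.percentile((e[:,:2]-c)@[vx,vy],[1,99])*1000,'z',np.percentile(e[:,2],[50,95]), 'mean',e.mean(0).round(4))
z=np.load('/tmp/top.npz');X=cloud(z['d'],z['K'],z['W'])
rr=np.hypot(X[...,0]-c[0],X[...,1]-c[1]);rim=X[(X[...,2]>.105)&(X[...,2]<.125)&(rr<.055)]
from scipy.optimize import least_squares
for s in ['w1','top']:
    z=np.load('/tmp/%s.npz'%s);X=cloud(z['d'],z['K'],z['W']);rr=np.hypot(X[...,0]-c[0],X[...,1]-c[1]);rim=X[(X[...,2]>.108)&(X[...,2]<.122)&(rr<.06)&(rr>.025)]
    # fit annulus 34..50
    f=lambda q:(lambda q2:np.clip(34-q2,0,9)+np.clip(q2-50,0,9))(np.hypot(rim[:,0]-q[0],rim[:,1]-q[1])*1000)
    print(s,least_squares(f,c,diff_step=1e-3).x)
E
```

```text
w1 0.045 264 dir 36.93881 n head -0.9260925 off 4.0186352205233735 along [-16.30760615  16.78326609] z [0.05759323 0.06003773] mean [0.5257 0.0211 0.0563]
w1 0.05 245 dir 36.837612 n head -0.9278587 off 4.115939768853238 along [-16.30867041  16.25781067] z [0.05787061 0.06004409] mean [0.5256 0.0209 0.057 ]
w1 0.054 204 dir 36.50669 n head -0.9336344 off 4.182620390775394 along [-13.29152102  13.90953283] z [0.05829009 0.06013955] mean [0.5252 0.0205 0.058 ]
top 0.045 33 dir 38.407528 n head -0.9004585 off 5.284028616452963 along [-16.66267338  15.95299162] z [0.0564615  0.06093677] mean [0.5248 0.0188 0.0558]
top 0.05 30 dir 36.377556 n head -0.93588823 off 5.351082778818683 along [-14.63888457  15.60813877] z [0.05666719 0.06104575] mean [0.5252 0.0191 0.0566]
top 0.054 25 dir 36.386745 n head -0.93572783 off 5.545952860844092 along [-14.70673882  12.20443155] z [0.05716147 0.06122737] mean [0.5237 0.0178 0.0574]
w1 [0.52178453 0.02398019]
top [0.52225254 0.02325517]
```

```bash
python3 -c "
from h import *
goal([.4945,.277,.25],.05)"
```

```text
clock 2.7 F [0.15 0.39 0.25] gap 0.0852 tcp [0.5222 0.0237 0.1704] psi 0.046 q [-0.11  0.25 -0.22  1.1   0.    1.42]
rv [-0.0039 -0.0005 -0.0005] t [-0.0795  0.2543 -0.0161]
```

step_arm(
  moves=[
    [[0,0,0,-0.04,0.01,0,1],[0,0,0,-0.08,0.035,-0.002,1],[0,0,0,-0.08,0.075,-0.005,1],[0,0,0,-0.08,0.12,-0.008,1],[0,0,0,-0.08,0.165,-0.011,1],[0,0,0,-0.08,0.21,-0.014,1],[-0.004,0,0,-0.08,0.245,-0.016,1],[-0.004,0,0,-0.08,0.254,-0.016,1],[-0.004,0,0,-0.08,0.254,-0.016,1],[-0.004,0,0,-0.08,0.254,-0.016,1]],
  ],
)

```text
clock: 3.7
tcp_pos: [0.4942, 0.2765, 0.2512]
orientation: [0.707, -0.018, 0.707, 0.018]
wrist_force: [0.9, 0.4, 0.2]
finger_gap: 0.0855
```

```bash
python3 - <<'E'
from h import *
p,d,K,W=cam('wrist'); np.savez('/tmp/w2',p=p,d=d,K=K,W=W); save('w2.png',p)
X=cloud(d,K,W)
def sel(x0,x1,y0,y1,z0,z1):
    m=(X[...,0]>x0)&(X[...,0]<x1)&(X[...,1]>y0)&(X[...,1]<y1)&(X[...,2]>z0)&(X[...,2]<z1); return X[m]
s=sel(.46,.53,.24,.31,.174,.186);print(len(s),s.mean(0),cv2.minAreaRect(s[:,:2].astype(np.float32)*1000))
s=sel(.42,.55,.21,.34,.119,.129);print(len(s),s.mean(0),cv2.minAreaRect(s[:,:2].astype(np.float32)*1000))
goal([.4945,.277,.15],.05)
E
```

```text
1387 [0.4929831  0.27942579 0.18073308] ((493.0018005371094, 278.2155456542969), (25.999313354492188, 25.6190128326416), 2.890399217605591)
3354 [0.48071444 0.28192773 0.12601859] ((485.89691162109375, 277.2542724609375), (80.13074493408203, 50.68070602416992), 2.622067451477051)
clock 3.75 F [ 0.79 -1.6   0.72] gap 0.0853 tcp [0.4944 0.276  0.251 ] psi 0.05 q [0.37 0.29 0.04 1.32 0.   1.89]
rv [-0.0003  0.     -0.0002] t [1.01e-01 1.00e-03 1.00e-04]
```

View pics/w2.png

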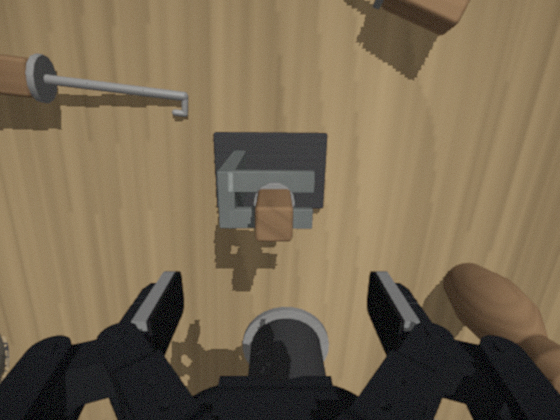

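step_arm(
  moves=[
    [[0,0,0,0.035,0.002,-0.001,1],[0,0,0,0.07,0.002,-0.001,1],[0,0,0,0.09,0.002,-0.001,1],[0,0,0,0.101,0.002,-0.001,1],[0,0,0,0.101,0.002,-0.001,1],[0,0,0,0.101,0.002,-0.001,0.3],[0,0,0,0.101,0.002,-0.001,0.2],[0,0,0,0.101,0.002,-0.001,0],[0,0,0,0.101,0.002,-0.001,0],[0,0,0,0.101,0.002,-0.001,0],[0,0,0,0.101,0.002,-0.001,0]],
  ],
  force=70,
)

```text
clock: 4.85
tcp_pos: [0.4939, 0.2782, 0.151]
orientation: [0.707, -0.017, 0.706, 0.018]
wrist_force: [0.5, -0.2, 5.7]
finger_gap: 0.0251
```

```bash
python3 - <<'E'
from h import *
goal([.4945,.277,.15],.05)
p,d,K,W=cam('wrist'); save('w3.png',p)
E
```

```text
clock 4.85 F [ 0.54 -0.23  5.66] gap 0.0251 tcp [0.4939 0.2782 0.151 ] psi 0.05 q [ 0.37  0.34 -0.15  1.08  0.    1.89]
rv [-0.0003  0.0017 -0.0007] t [ 0.001  -0.0012  0.0006]
```

View pics/w3.png

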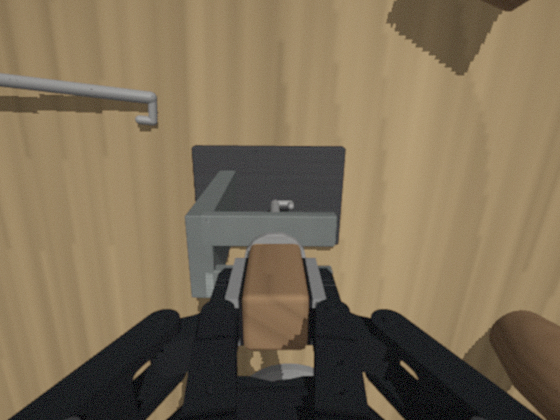

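step_arm(
  moves=[
    [[0,0,0,-0.01,0,0,0],[0,0,0,-0.03,0,0,0],[0,0,0,-0.06,0,0,0],[0,0,0,-0.1,0,0,0],[0,0,0,-0.135,0,0,0],[0,0,0,-0.135,0,0,0],[0,0,0,-0.135,0,0,0]],
  ],
)

```text
clock: 5.6
tcp_pos: [0.4939, 0.2783, 0.2867]
orientation: [0.708, -0.017, 0.706, 0.018]
wrist_force: [-0.3, 0.1, -1.9]
finger_gap: 0.0253
```

```bash
python3 - <<'E'
from h import *
p,d,K,W=cam('wrist'); save('w4.png',p)
p,d,K,W=cam('scene'); save('s4.png',cv2.resize(p[80:230,260:430],None,fx=4,fy=4)); np.savez('/tmp/s4',p=p,d=d,K=K,W=W)
c=np.array([.522,.0235]);n=np.array([np.cos(-.93),np.sin(-.93)])
goal([*(c-.019*n),.285],-.93)
E
```

```text
clock 5.7 F [ 0.02  0.27 -1.44] gap 0.0253 tcp [0.4929 0.2778 0.2845] psi 0.05 q [0.37 0.29 0.11 1.4  0.   1.89]
rv [ 9.798e-01 -8.000e-04  6.000e-04] t [-0.0005 -0.2397  0.0058]
```

View pics/w4.png

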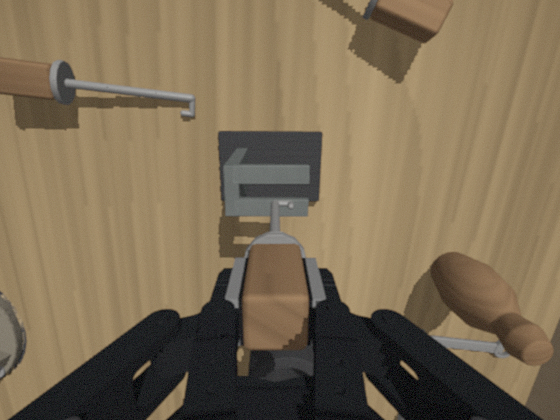

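View pics/s4.png

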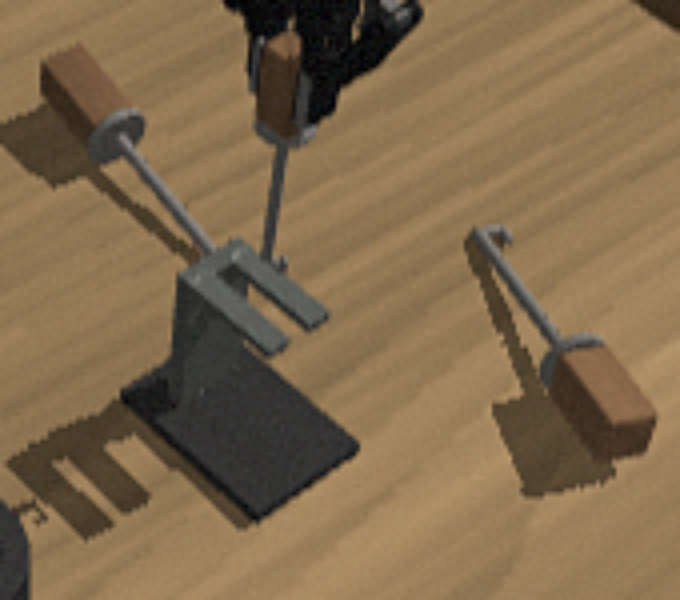

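step_arm(
  moves=[
    [[0.1,0,0,0,-0.01,0,0],[0.22,0,0,0,-0.035,0.001,0],[0.35,0,0,0,-0.07,0.002,0],[0.48,0,0,0,-0.11,0.003,0],[0.61,0,0,0,-0.15,0.004,0],[0.74,0,0,0,-0.19,0.005,0],[0.87,0,0,0,-0.225,0.006,0],[0.98,0,0,0,-0.24,0.006,0],[0.98,0,0,0,-0.24,0.006,0],[0.98,0,0,0,-0.24,0.006,0],[0.98,0,0,0,-0.24,0.006,0]],
  ],
)

```text
clock: 6.8
tcp_pos: [0.5104, 0.0393, 0.2838]
orientation: [0.632, 0.316, 0.633, -0.317]
wrist_force: [0.3, 1.0, -1.7]
finger_gap: 0.0258
```

```bash
python3 - <<'E'
from h import *
p,d,K,W=cam('wrist'); save('w5.png',p)
c=np.array([.522,.0235]);n=np.array([np.cos(-.93),np.sin(-.93)])
goal([*(c-.019*n),.165],-.93)
E
```

```text
clock 6.85 F [ 0.53  0.08 -1.35] gap 0.0251 tcp [0.5105 0.0394 0.284 ] psi -0.928 q [-0.08  0.18 -0.02  1.37 -0.    2.42]
rv [ 0.0023 -0.0013  0.0015] t [ 1.19e-01 -1.00e-04  8.00e-04]
```

View pics/w5.png

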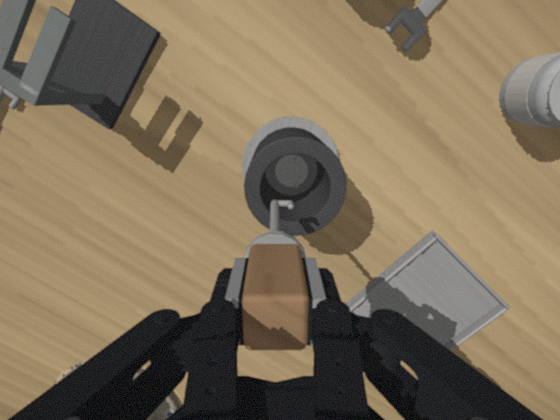

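```bash
python3 - <<'E'
from h import *
c=env.get_calibration('wrist');T=np.linalg.inv(np.array(c['T_tool_cam']));K=np.array(c['mtx'])
for q in [(.125,0,0),(.115,0,.013),(.026,0,0)]:
    x=K@(T[:3,:3]@np.array(q)+T[:3,3]);print(q,x[:2]/x[2])
p=cv2.imread('pics/w5.png')[160:270,220:330];cv2.imwrite('pics/w5z.png',cv2.resize(p,None,fx=5,fy=5,interpolation=cv2.INTER_CUBIC))
E
```

```text
(0.125, 0, 0) [274.31260574 202.68007791]
(0.115, 0, 0.013) [290.32593196 206.45873216]
(0.026, 0, 0) [273.92357227 257.75401522]
```

View pics/w5z.png

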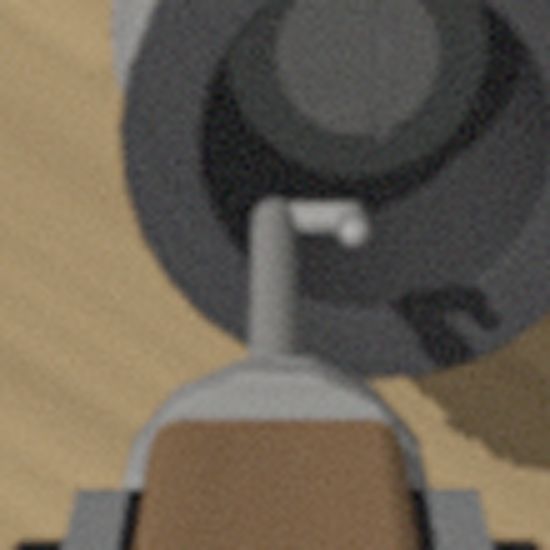

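step_arm(
  moves=[
    [[0.002,0,0,0.03,0,0.0005,0],[0.002,0,0,0.06,0,0.0005,0],[0.002,0,0,0.085,0,0.0005,0],[0.002,0,0,0.1,0,0.0005,0],[0.002,0,0,0.108,0,0.0005,0],[0.002,0,0,0.111,0,0.0005,0],[0.002,0,0,0.111,0,0.0005,0]],
  ],
)

```text
clock: 7.55
tcp_pos: [0.5107, 0.0394, 0.1732]
orientation: [0.632, 0.316, 0.633, -0.317]
wrist_force: [0.2, -0.0, -1.0]
finger_gap: 0.0251
```

```bash
python3 - <<'E'
from h import *
c=np.array([.522,.0235]);n=np.array([np.cos(-.93),np.sin(-.93)])
goal([*(c-.019*n),.165],-.93)
E
```

```text
clock 7.55 F [ 0.19 -0.03 -1.02] gap 0.0251 tcp [0.5107 0.0394 0.1732] psi -0.929 q [-0.08  0.23 -0.24  1.1  -0.    2.42]
rv [ 0.0014 -0.0011  0.0013] t [ 0.0082 -0.0005  0.0005]
```

step_arm(
  moves=[
    [[0,0,0,0.002,0,0.0005,0],[0,0,0,0.004,0,0.0005,0],[0,0,0,0.006,0,0.0005,0],[0,0,0,0.008,0,0.0005,0],[0,0,0,0.008,0,0.0005,0]],
  ],
)

```text
clock: 8.05
tcp_pos: [0.5108, 0.039, 0.165]
orientation: [0.632, 0.316, 0.633, -0.317]
wrist_force: [0.4, -0.5, -1.4]
finger_gap: 0.0253
```

```bash
python3 - <<'E'
from h import *
c=np.array([.522,.0235]);n=np.array([np.cos(-.93),np.sin(-.93)])
goal([*(c-.0025*n),.165],-.93)
E
```

```text
clock 8.05 F [ 0.38 -0.53 -1.44] gap 0.0253 tcp [0.5108 0.039  0.165 ] psi -0.929 q [-0.08  0.23 -0.26  1.08 -0.    2.42]
rv [ 0.0013 -0.0014  0.0016] t [-0.     -0.0003  0.0166]
```

step_arm(
  moves=[
    [[0,0,0,0,0,0.002,0],[0,0,0,0,0,0.004,0],[0,0,0,0,0,0.006,0],[0,0,0,0,0,0.008,0],[0,0,0,0,0,0.009,0],[0,0,0,0,0,0.01,0]],
  ],
)

```text
clock: 8.65
tcp_pos: [0.5169, 0.0309, 0.165]
orientation: [0.631, 0.316, 0.633, -0.317]
wrist_force: [-0.3, -0.4, -1.6]
finger_gap: 0.025
```

step_arm(
  moves=[
    [[0,0,0,0,0,0.001,0],[0,0,0,0,0,0.002,0],[0,0,0,0,0,0.003,0],[0,0,0,0,0,0.004,0],[0,0,0,0,0,0.005,0],[0,0,0,0,0,0.0055,0],[0,0,0,0,0,0.0055,0]],
  ],
)

```text
clock: 9.35
tcp_pos: [0.5202, 0.0264, 0.165]
orientation: [0.631, 0.316, 0.633, -0.317]
wrist_force: [0.1, 0.4, -2.3]
finger_gap: 0.0253
```

```bash
python3 - <<'E'
from h import *
c=np.array([.522,.0235]);n=np.array([np.cos(-.93),np.sin(-.93)])
goal([*(c-.0025*n),.165],-.93)
p,d,K,W=cam('wrist'); save('w6.png',cv2.resize(p[100:250,200:370],None,fx=4,fy=4))
E
```

```text
clock 9.35 F [ 0.06  0.43 -2.31] gap 0.0253 tcp [0.5202 0.0264 0.165 ] psi -0.929 q [-0.1   0.25 -0.24  1.09 -0.    2.4 ]
rv [ 0.0011 -0.0014  0.0016] t [-0.     -0.0003  0.0009]
```

View pics/w6.png

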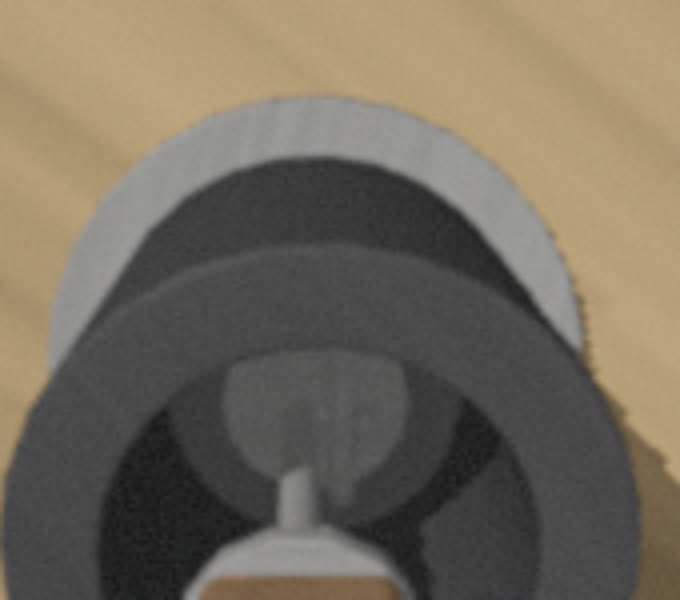

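step_arm(
  moves=[
    [[0,0,0,0,0,0.0005,0],[0,0,0,0,0,0.001,0],[0,0,0,0,0,0.0015,0],[0,0,0,0,0,0.0015,0]],
  ],
)

```text
clock: 9.8
tcp_pos: [0.5211, 0.0252, 0.1649]
orientation: [0.631, 0.316, 0.633, -0.317]
wrist_force: [-0.1, 1.0, -0.2]
finger_gap: 0.0252
```

```bash
python3 - <<'E'
from h import *
c=np.array([.522,.0235]);n=np.array([np.cos(-.93),np.sin(-.93)])
goal([*(c-.0015*n),.165],-.93)
E
```

```text
clock 9.8 F [-0.09  0.97 -0.19] gap 0.0252 tcp [0.5211 0.0252 0.1649] psi -0.929 q [-0.11  0.25 -0.23  1.09 -0.    2.39]
rv [ 0.001  -0.0014  0.0016] t [-0.0001 -0.0003  0.0004]
```

step_arm(
  moves=[
    [[0,0,0,0,0,0.0005,0],[0,0,0,0,0,0.001,0],[0,0,0,0,0,0.001,0]],
  ],
)

```text
clock: 10.1
tcp_pos: [0.5217, 0.0244, 0.1649]
orientation: [0.631, 0.316, 0.633, -0.317]
wrist_force: [-0.2, 0.2, -1.3]
finger_gap: 0.025
```

step_arm(
  moves=[
    [[0,0,0,0,0,0.0005,0],[0,0,0,0,0,0.001,0],[0,0,0,0,0,0.001,0]],
  ],
)

```text
clock: 10.4
tcp_pos: [0.522, 0.0239, 0.1649]
orientation: [0.631, 0.317, 0.633, -0.317]
wrist_force: [-1.1, 1.0, -1.1]
finger_gap: 0.0256
```

step_arm(
  moves=[
    [[0,0,0,0,0,-0.0008,0],[0,0,0,-0.002,0,-0.0008,0],[0,0,0,-0.004,0,-0.0008,0],[0,0,0,-0.006,0,-0.0008,0],[0,0,0,-0.008,0,-0.0008,0],[0,0,0,-0.0085,0,-0.0008,0]],
  ],
)

```text
clock: 11.0
tcp_pos: [0.5218, 0.0245, 0.1738]
orientation: [0.631, 0.317, 0.633, -0.317]
wrist_force: [-0.2, -0.2, -1.6]
finger_gap: 0.0253
```

step_arm(
  moves=[
    [[0,0,0,-0.001,0,0,0],[0,0,0,-0.002,0,0,0],[0,0,0,-0.003,0,0,0],[0,0,0,-0.003,0,0,0]],
  ],
)

```text
clock: 11.4
tcp_pos: [0.5218, 0.0245, 0.1765]
orientation: [0.631, 0.317, 0.633, -0.317]
wrist_force: [0.6, -0.0, -3.2]
finger_gap: 0.0254
```

step_arm(
  moves=[
    [[0,0,0,-0.001,0,0,0],[0,0,0,-0.002,0,0,0],[0,0,0,-0.003,0,0,0],[0,0,0,-0.003,0,0,0]],
  ],
)

```text
clock: 11.8
tcp_pos: [0.5209, 0.0247, 0.1788]
orientation: [0.63, 0.316, 0.634, -0.317]
wrist_force: [-0.3, 0.8, -10.0]
finger_gap: 0.0249
```

```bash
python3 - <<'E'
from h import *
c=np.array([.522,.0235]);n=np.array([np.cos(-.93),np.sin(-.93)])
goal([*(c-.0015*n),.21],-.93)
E
```

```text
clock 11.8 F [ -0.26   0.8  -10.05] gap 0.0249 tcp [0.5209 0.0247 0.1788] psi -0.929 q [-0.11  0.24 -0.21  1.13  0.    2.39]
rv [ 0.0013 -0.0041  0.0029] t [-0.0312  0.0001  0.    ]
```

step_arm(
  moves=[
    [[0,0,0,-0.001,0,0,0],[0,0,0,-0.002,0,0,0],[0,0,0,-0.003,0,0,0],[0,0,0,-0.004,0,0,0],[0,0,0,-0.005,0,0,0],[0,0,0,-0.006,0,0,0]],
  ],
)

```text
clock: 12.4
tcp_pos: [0.5209, 0.0247, 0.1849]
orientation: [0.63, 0.316, 0.634, -0.317]
wrist_force: [-0.4, 0.8, -9.4]
finger_gap: 0.0253
```

step_arm(
  moves=[
    [[0,0,0,-0.0015,0,0,0],[0,0,0,-0.003,0,0,0],[0,0,0,-0.0045,0,0,0],[0,0,0,-0.006,0,0,0],[0,0,0,-0.0075,0,0,0],[0,0,0,-0.009,0,0,0],[0,0,0,-0.0105,0,0,0],[0,0,0,-0.012,0,0,0]],
  ],
)

```text
clock: 13.2
tcp_pos: [0.521, 0.0247, 0.1971]
orientation: [0.631, 0.316, 0.634, -0.317]
wrist_force: [0.2, 0.8, -7.5]
finger_gap: 0.0252
```

```bash
python3 - <<'E'
from h import *
c=np.array([.522,.0235]);n=np.array([np.cos(-.93),np.sin(-.93)])
goal([*(c-.0015*n),.21],-.93)
E
```

```text
clock 13.2 F [ 0.24  0.76 -7.46] gap 0.0252 tcp [0.521  0.0247 0.1971] psi -0.929 q [-0.11  0.23 -0.17  1.17  0.    2.39]
rv [ 0.0012 -0.004   0.0029] t [-0.0129  0.0001 -0.    ]
```

step_arm(
  moves=[
    [[0,0,0,-0.002,0,0,0],[0,0,0,-0.004,0,0,0],[0,0,0,-0.006,0,0,0],[0,0,0,-0.008,0,0,0],[0,0,0,-0.01,0,0,0],[0,0,0,-0.012,0,0,0],[0,0,0,-0.014,0,0,0],[0,0,0,-0.016,0,0,0],[0,0,0,-0.018,0,0,0],[0,0,0,-0.02,0,0,0],[0,0,0,-0.022,0,0,0],[0,0,0,-0.024,0,0,0]],
  ],
)

```text
clock: 14.4
tcp_pos: [0.5211, 0.0246, 0.2212]
orientation: [0.63, 0.316, 0.634, -0.317]
wrist_force: [-1.3, 0.7, -8.9]
finger_gap: 0.0249
```

step_arm(
  moves=[
    [[0,0,0,-0.002,0,0,0],[0,0,0,-0.004,0,0,0],[0,0,0,-0.006,0,0,0],[0,0,0,-0.008,0,0,0],[0,0,0,-0.01,0,0,0],[0,0,0,-0.012,0,0,0],[0,0,0,-0.014,0,0,0],[0,0,0,-0.016,0,0,0],[0,0,0,-0.018,0,0,0],[0,0,0,-0.02,0,0,0],[0,0,0,-0.022,0,0,0],[0,0,0,-0.024,0,0,0]],
  ],
)

```text
clock: 15.6
tcp_pos: [0.5212, 0.0246, 0.2454]
orientation: [0.63, 0.316, 0.634, -0.317]
wrist_force: [0.7, 0.4, -9.8]
finger_gap: 0.0253
```

```bash
python3 - <<'E'
from h import *
c=np.array([.522,.0235]);n=np.array([np.cos(-.93),np.sin(-.93)])
goal([*(c-.0015*n),.29],-.93)
p,d,K,W=cam('wrist'); save('w7.png',p)
p,d,K,W=cam('scene'); save('s7.png',cv2.resize(p[130:280,160:330],None,fx=4,fy=4))
E
```

```text
clock 15.6 F [ 0.68  0.35 -9.8 ] gap 0.0253 tcp [0.5212 0.0246 0.2454] psi -0.929 q [-0.11  0.21 -0.08  1.28  0.    2.39]
rv [ 0.0012 -0.0041  0.0028] t [-0.0446 -0.0001 -0.0003]
```

View pics/w7.png

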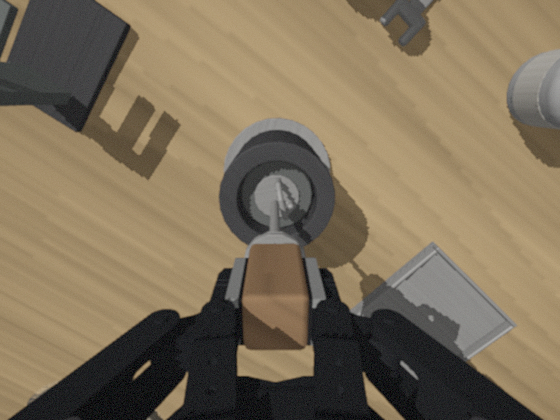

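View pics/s7.png

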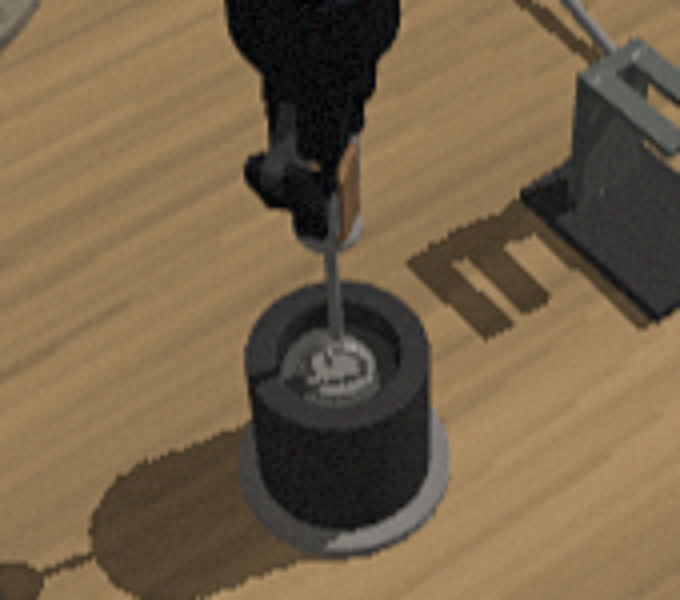

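step_arm(
  moves=[
    [[0,0,0,-0.002,0,0,0],[0,0,0,-0.004,0,0,0],[0,0,0,-0.006,0,0,0],[0,0,0,-0.008,0,0,0],[0,0,0,-0.01,0,0,0],[0,0,0,-0.012,0,0,0],[0,0,0,-0.014,0,0,0],[0,0,0,-0.016,0,0,0],[0,0,0,-0.018,0,0,0],[0,0,0,-0.02,0,0,0],[0,0,0,-0.022,0,0,0],[0,0,0,-0.024,0,0,0]],
  ],
)

```text
clock: 16.9
tcp_pos: [0.5215, 0.0245, 0.2699]
orientation: [0.631, 0.317, 0.634, -0.317]
wrist_force: [-0.4, 1.2, -8.2]
finger_gap: 0.0256
```

step_arm(
  moves=[
    [[0,0,0,-0.0015,0,0,0],[0,0,0,-0.003,0,0,0],[0,0,0,-0.0045,0,0,0],[0,0,0,-0.006,0,0,0],[0,0,0,-0.0075,0,0,0],[0,0,0,-0.009,0,0,0],[0,0,0,-0.0105,0,0,0],[0,0,0,-0.012,0,0,0],[0,0,0,-0.0135,0,0,0],[0,0,0,-0.015,0,0,0],[0,0,0,-0.0165,0,0,0],[0,0,0,-0.018,0,0,0]],
  ],
)

```text
clock: 18.1
tcp_pos: [0.5215, 0.0245, 0.288]
orientation: [0.631, 0.316, 0.634, -0.317]
wrist_force: [-0.7, 0.2, -3.0]
finger_gap: 0.0251
```

step_arm(
  moves=[
    [[0,0,0,-0.002,0,0,0],[0,0,0,-0.004,0,0,0],[0,0,0,-0.006,0,0,0],[0,0,0,-0.008,0,0,0],[0,0,0,-0.01,0,0,0],[0,0,0,-0.013,0,0,0],[0,0,0,-0.016,0,0,0],[0,0,0,-0.02,0,0,0],[0,0,0,-0.02,0,0,0]],
  ],
)

```text
clock: 19.0
tcp_pos: [0.522, 0.0244, 0.3088]
orientation: [0.631, 0.317, 0.633, -0.317]
wrist_force: [-0.1, 0.4, -3.4]
finger_gap: 0.0253
```

```bash
python3 - <<'E'
from h import *
c=np.array([.522,.0235]);n=np.array([np.cos(-.93),np.sin(-.93)])
goal([*(c-.0015*n),.29],-.93)
p,d,K,W=cam('wrist'); save('w8.png',p)
p,d,K,W=cam('scene'); save('s8.png',cv2.resize(p[110:260,160:330],None,fx=4,fy=4))
E
```

```text
clock 19.0 F [-0.05  0.44 -3.42] gap 0.0253 tcp [0.522  0.0244 0.3088] psi -0.929 q [-0.11  0.2   0.06  1.43  0.    2.39]
rv [ 0.0012 -0.0027  0.0015] t [ 0.0188 -0.0005 -0.0007]
```

View pics/w8.png

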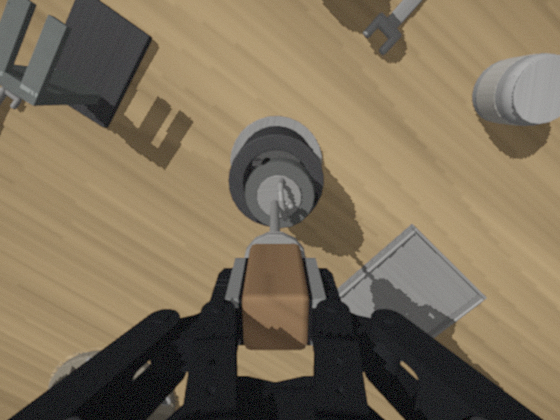

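View pics/s8.png

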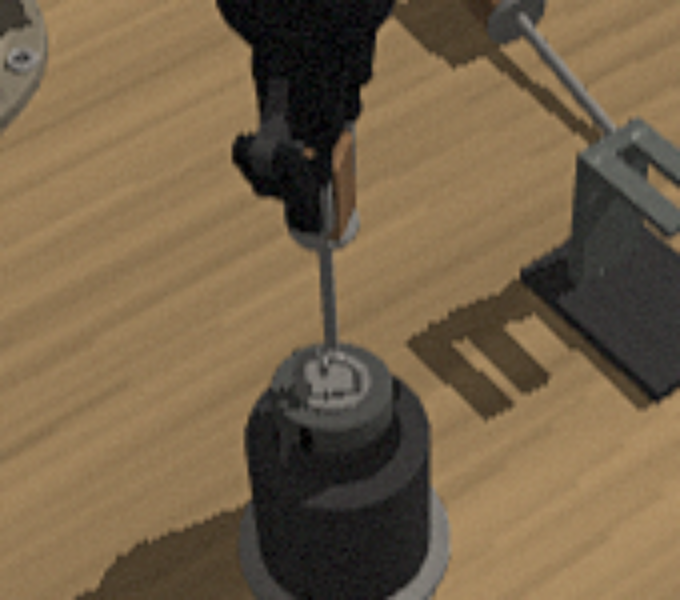

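```bash
python3 - <<'E'
from h import *
goal([.477,-.263,.315],-.93)
E
```

```text
clock 19.1 F [ 0.25  0.34 -3.07] gap 0.0255 tcp [0.5218 0.0244 0.3082] psi -0.929 q [-0.11  0.2   0.06  1.43  0.    2.39]
rv [ 0.0012 -0.0033  0.0022] t [-0.0071 -0.2079  0.2034]
```

step_arm(
  moves=[
    [[0,0,0,-0.004,-0.002,0.002,0],[0,0,0,-0.007,-0.008,0.008,0],[0,0,0,-0.007,-0.018,0.018,0],[0,0,0,-0.007,-0.032,0.031,0],[0,0,0,-0.007,-0.048,0.047,0],[0,0,0,-0.007,-0.065,0.064,0],[0,0,0,-0.007,-0.082,0.081,0],[0,0,0,-0.007,-0.099,0.098,0],[0,0,0,-0.007,-0.116,0.114,0],[0,0,0,-0.007,-0.133,0.131,0],[0,0,0,-0.007,-0.149,0.147,0],[0,0,0,-0.007,-0.164,0.162,0]],
  ],
)

```text
clock: 20.3
tcp_pos: [0.4866, -0.2057, 0.315]
orientation: [0.631, 0.317, 0.633, -0.317]
wrist_force: [-0.6, -0.3, -3.4]
finger_gap: 0.0253
```

```bash
python3 - <<'E'
from h import *
goal([.477,-.263,.315],-.93)
E
```

```text
clock 20.3 F [-0.61 -0.32 -3.36] gap 0.0253 tcp [ 0.4866 -0.2057  0.315 ] psi -0.93 q [-0.55  0.21  0.09  1.45 -0.    1.95]
rv [-0.0001 -0.003   0.0026] t [-0.0001 -0.0419  0.0402]
```

step_arm(
  moves=[
    [[0,0,0,0,-0.014,0.013,0],[0,0,0,0,-0.026,0.025,0],[0,0,0,0.003,-0.035,0.034,0],[0,0,0,0.01,-0.04,0.039,0],[0,0,0,0.02,-0.042,0.04,0],[0,0,0,0.035,-0.042,0.04,0],[0,0,0,0.05,-0.042,0.04,0],[0,0,0,0.065,-0.042,0.04,0],[0,0,0,0.08,-0.042,0.04,0],[0,0,0,0.093,-0.042,0.04,0],[0,0,0,0.1,-0.042,0.04,0],[0,0,0,0.1,-0.042,0.04,0]],
  ],
)

```text
clock: 21.5
tcp_pos: [0.4757, -0.2616, 0.2134]
orientation: [0.63, 0.317, 0.635, -0.317]
wrist_force: [0.1, 0.1, -3.0]
finger_gap: 0.025
```

```bash
python3 - <<'E'
from h import *
p,d,K,W=cam('scene'); save('s9.png',cv2.resize(p[180:360,40:250],None,fx=3.5,fy=3.3))
p,d,K,W=cam('wrist'); save('w9.png',p)
goal([.477,-.263,.172],-.93)
E
```

```text
clock 21.6 F [ 0.43  0.02 -3.88] gap 0.0252 tcp [ 0.4765 -0.2625  0.2151] psi -0.93 q [-0.65  0.27 -0.09  1.22 -0.    1.85]
rv [ 0.0004 -0.0031  0.0025] t [0.0431 0.0002 0.0009]
```

View pics/s9.png

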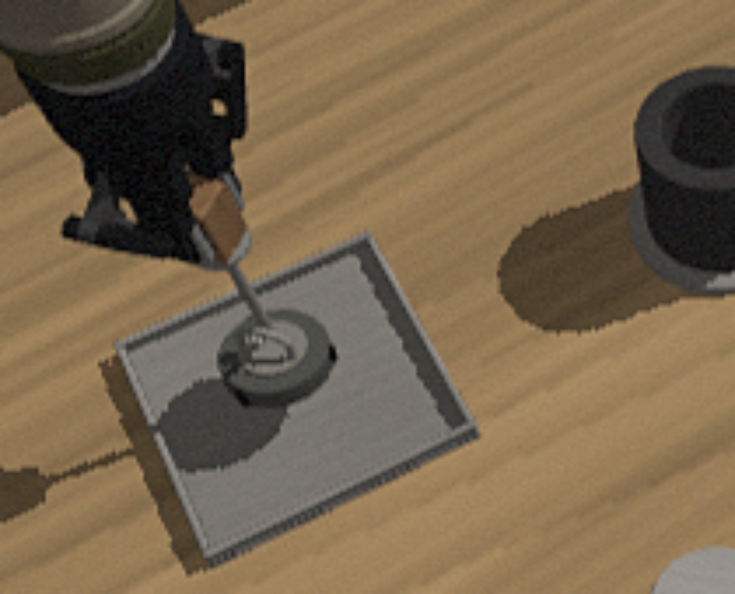

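View pics/w9.png

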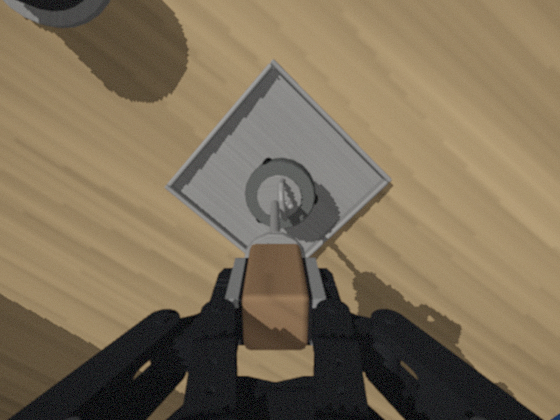

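step_arm(
  moves=[
    [[0,0,0,0.006,0,0,0],[0,0,0,0.014,0,0,0],[0,0,0,0.022,0,0,0],[0,0,0,0.028,0,0,0],[0,0,0,0.032,0,0,0],[0,0,0,0.034,0,0,0],[0,0,0,0.036,0,0,0],[0,0,0,0.038,0,0,0],[0,0,0,0.04,0,0,0],[0,0,0,0.042,0,0,0],[0,0,0,0.044,0,0,0],[0,0,0,0.045,0,0,0]],
  ],
)

```text
clock: 22.8
tcp_pos: [0.4764, -0.2625, 0.1702]
orientation: [0.631, 0.317, 0.633, -0.317]
wrist_force: [-0.4, 0.9, -1.2]
finger_gap: 0.0254
```

step_arm(
  moves=[
    [[0,0,0,0.001,0,0,0],[0,0,0,0.002,0,0,0],[0,0,0,0.003,0,0,0],[0,0,0,0.004,0,0,0],[0,0,0,0.005,0,0,0],[0,0,0,0.006,0,0,0],[0,0,0,0.006,0,0,0]],
  ],
)

```text
clock: 23.5
tcp_pos: [0.4763, -0.2624, 0.164]
orientation: [0.631, 0.317, 0.633, -0.317]
wrist_force: [0.9, 1.0, -0.7]
finger_gap: 0.0253
```

```bash
python3 - <<'E'
from h import *
p,d,K,W=cam('scene'); save('s10.png',cv2.resize(p[180:360,40:250],None,fx=3.5,fy=3.3))
goal([.477,-.263,.164],-.93)
E
```

```text
clock 23.55 F [ 0.99  0.98 -1.13] gap 0.0251 tcp [ 0.4763 -0.2624  0.1641] psi -0.93 q [-0.65  0.29 -0.18  1.1  -0.    1.85]
rv [ 0.0005 -0.003   0.0024] t [0.0001 0.0002 0.0009]
```

View pics/s10.png

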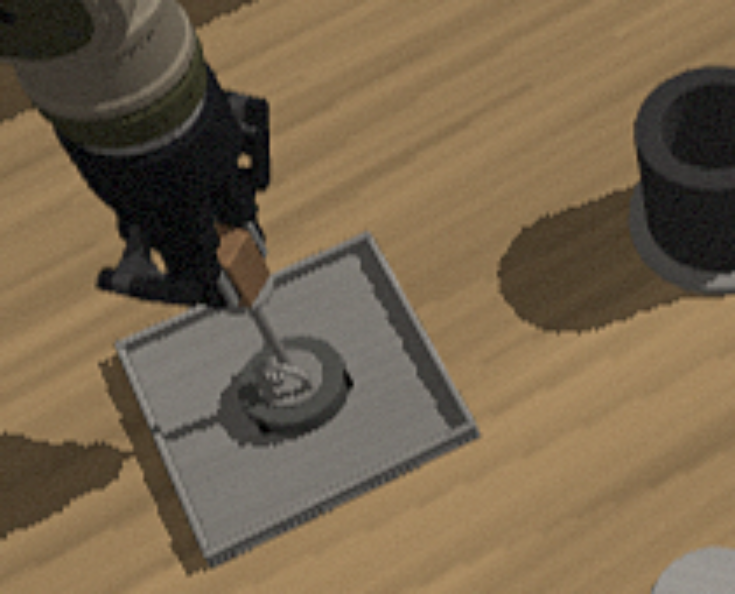

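step_arm(
  moves=[
    [[0,0,0,0.001,0,0,0],[0,0,0,0.002,0,0,0],[0,0,0,0.003,0,0,0],[0,0,0,0.004,0,0,0],[0,0,0,0.004,0,0,0],[0,0,0,0.004,0,-0.0015,0],[0,0,0,0.004,0,-0.003,0],[0,0,0,0.004,0,-0.0045,0],[0,0,0,0.004,0,-0.006,0],[0,0,0,0.004,0,-0.006,0]],
  ],
)

```text
clock: 24.55
tcp_pos: [0.4726, -0.2574, 0.1601]
orientation: [0.631, 0.317, 0.634, -0.317]
wrist_force: [0.5, -0.0, -0.8]
finger_gap: 0.0255
```

```bash
python3 - <<'E'
from h import *
goal([.477,-.263,.16],-.93)
E
```

```text
clock 24.55 F [ 0.47 -0.01 -0.77] gap 0.0255 tcp [ 0.4726 -0.2574  0.1601] psi -0.929 q [-0.65  0.28 -0.2   1.09 -0.    1.85]
rv [ 0.0006 -0.0031  0.0025] t [0.0001 0.0002 0.0072]
```

step_arm(
  moves=[
    [[0,0,0,0,0,-0.002,0],[0,0,0,0,0,-0.004,0],[0,0,0,0,0,-0.006,0],[0,0,0,0,0,-0.008,0],[0,0,0,0,0,-0.01,0],[0,0,0,0,0,-0.012,0],[0,0,0,0,0,-0.014,0],[0,0,0,0,0,-0.016,0],[0,0,0,0,0,-0.016,0]],
  ],
)

```text
clock: 25.45
tcp_pos: [0.4628, -0.2443, 0.1602]
orientation: [0.631, 0.317, 0.634, -0.317]
wrist_force: [0.3, 1.3, -0.9]
finger_gap: 0.0252
```

```bash
python3 - <<'E'
from h import *
p,d,K,W=cam('scene'); save('s11.png',cv2.resize(p[180:360,40:250],None,fx=3.5,fy=3.3))
p,d,K,W=cam('wrist'); save('w11.png',cv2.resize(p[100:300,180:390],None,fx=3,fy=3))
goal([.477,-.263,.16],-.93)
E
```

```text
clock 25.55 F [ 1.09 -0.63 -1.49] gap 0.0254 tcp [ 0.463  -0.2446  0.1602] psi -0.929 q [-0.64  0.26 -0.24  1.08 -0.    1.86]
rv [ 0.0006 -0.0029  0.0024] t [0.0002 0.0002 0.0231]
```

View pics/s11.png

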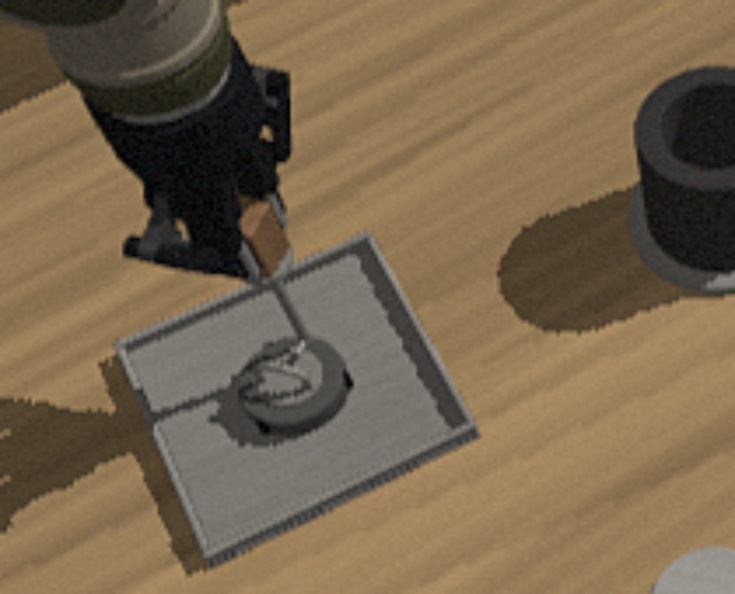

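View pics/w11.png

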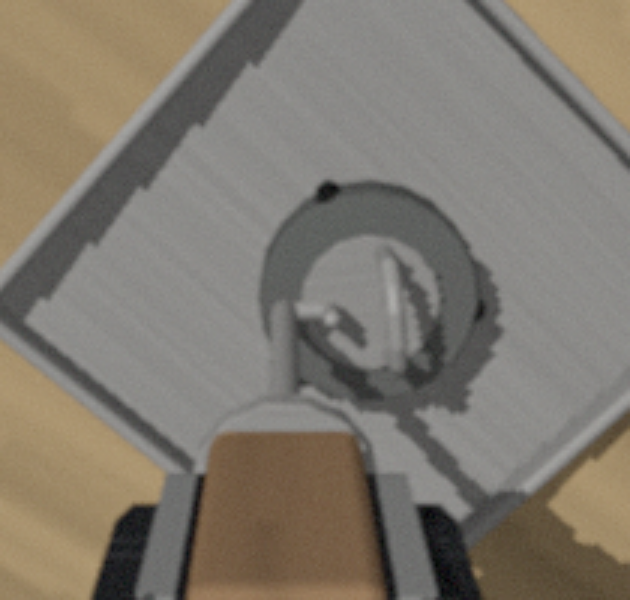

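step_arm(
  moves=[
    [[0,0,0,-0.006,0,0,0],[0,0,0,-0.02,0,0,0],[0,0,0,-0.045,0,0,0],[0,0,0,-0.08,0,0,0],[0,0,0,-0.11,0,0,0],[0,0,0,-0.13,0,0,0],[0,0,0,-0.135,0,0,0]],
  ],
)

```text
clock: 26.25
tcp_pos: [0.4646, -0.2455, 0.2984]
orientation: [0.633, 0.316, 0.632, -0.318]
wrist_force: [0.6, 0.1, -0.8]
finger_gap: 0.0254
```

```bash
python3 - <<'E'
from h import *
goal([.4935,.278,.295],.05)
E
```

```text
clock 26.25 F [ 0.59  0.05 -0.81] gap 0.0254 tcp [ 0.4646 -0.2455  0.2984] psi -0.929 q [-0.64  0.21  0.04  1.4  -0.    1.86]
rv [-0.9793  0.0015  0.0019] t [ 0.0022  0.3364 -0.4021]
```

step_arm(
  moves=[
    [[-0.03,0,0,0,0.01,-0.012,0],[-0.1,0,0,0,0.03,-0.036,0],[-0.18,0,0,0,0.056,-0.067,0],[-0.27,0,0,0,0.084,-0.1,0],[-0.36,0,0,0,0.112,-0.134,0],[-0.45,0,0,0,0.14,-0.167,0],[-0.54,0,0,0,0.168,-0.201,0],[-0.63,0,0,0,0.196,-0.234,0],[-0.72,0,0,0,0.224,-0.268,0],[-0.81,0,0,0,0.252,-0.301,0],[-0.9,0,0,0,0.28,-0.335,0],[-0.95,0,0,0,0.3,-0.359,0]],
  ],
)

```text
clock: 27.45
tcp_pos: [0.4885, 0.2248, 0.2958]
orientation: [0.706, -0.01, 0.708, 0.009]
wrist_force: [0.7, -0.1, -1.2]
finger_gap: 0.0253
```

```bash
python3 - <<'E'
from h import *
goal([.4935,.278,.295],.05)
E
```

```text
clock 27.45 F [ 0.71 -0.07 -1.24] gap 0.0253 tcp [0.4885 0.2248 0.2958] psi 0.027 q [ 0.28  0.23  0.07  1.41 -0.    1.83]
rv [-0.0232 -0.002   0.0021] t [0.0007 0.0531 0.0064]
```

step_arm(
  moves=[
    [[-0.01,0,0,0,0.02,0.003,0],[-0.023,-0.002,0.002,0,0.038,0.005,0],[-0.023,-0.002,0.002,0,0.05,0.0064,0],[-0.023,-0.002,0.002,0,0.053,0.0064,0],[-0.023,-0.002,0.002,0,0.053,0.0064,0],[-0.023,-0.002,0.002,0,0.053,0.0064,0]],
  ],
)

```text
clock: 28.05
tcp_pos: [0.4936, 0.277, 0.2958]
orientation: [0.707, -0.017, 0.707, 0.017]
wrist_force: [0.2, 0.3, -1.4]
finger_gap: 0.0252
```

```bash
python3 - <<'E'
from h import *
goal([.4935,.278,.153],.05)
p,d,K,W=cam('wrist'); save('w12.png',cv2.resize(p[100:300,180:390],None,fx=3,fy=3))
p,d,K,W=cam('scene'); save('s12.png',cv2.resize(p[80:230,260:430],None,fx=4,fy=4))
E
```

```text
clock 28.05 F [ 0.23  0.28 -1.42] gap 0.0252 tcp [0.4936 0.277  0.2958] psi 0.049 q [ 0.37  0.29  0.14  1.42 -0.    1.89]
rv [-0.0014 -0.0001  0.0004] t [ 0.1428  0.001  -0.    ]
```

View pics/w12.png

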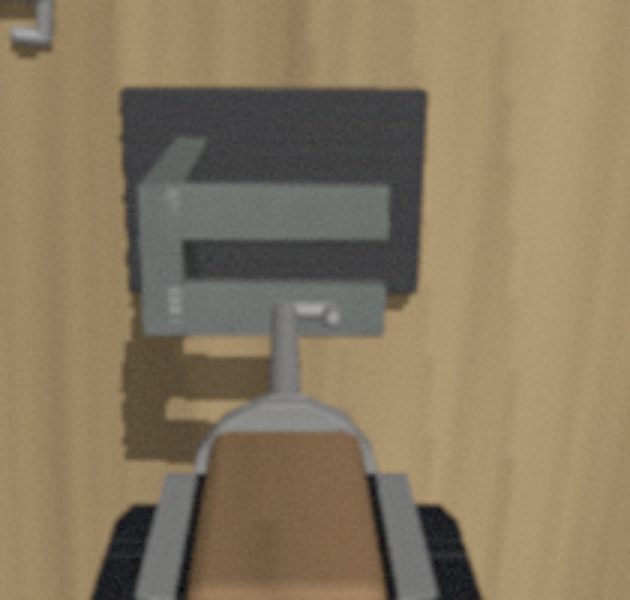

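View pics/s12.png

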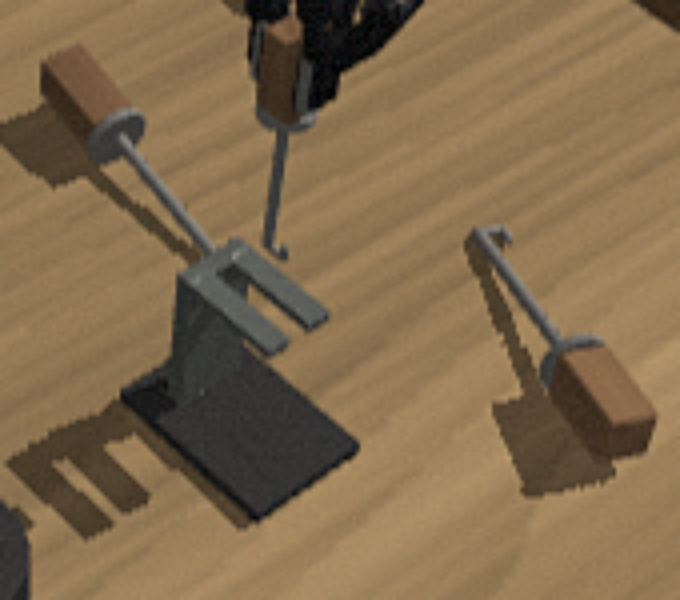

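Hook is lined up as before. It goes down to just above its seat.

step_arm(
  moves=[
    [[-0.001,0,0,0.025,0.0008,0,0],[-0.001,0,0,0.055,0.0008,0,0],[-0.001,0,0,0.085,0.0008,0,0],[-0.001,0,0,0.11,0.0008,0,0],[-0.001,0,0,0.128,0.0008,0,0],[-0.001,0,0,0.136,0.0008,0,0],[-0.001,0,0,0.14,0.0008,0,0],[-0.001,0,0,0.142,0.0008,0,0],[-0.001,0,0,0.142,0.0008,0,0]],
  ],
)

```text
clock: 29.05
tcp_pos: [0.4943, 0.2778, 0.1547]
orientation: [0.707, -0.017, 0.706, 0.017]
wrist_force: [-0.2, -0.3, -1.3]
finger_gap: 0.0254
```

```bash
python3 - <<'E'
from h import *
goal([.4935,.278,.151],.05)
E
```

```text
clock 29.05 F [-0.18 -0.31 -1.25] gap 0.0254 tcp [0.4943 0.2778 0.1547] psi 0.049 q [ 0.37  0.34 -0.14  1.09 -0.    1.89]
rv [-0.0009  0.0016 -0.0002] t [ 0.0037  0.0002 -0.0008]
```

step_arm(
  moves=[
    [[0,0,0,0.001,0,-0.0008,0],[0,0,0,0.002,0,-0.0008,0],[0,0,0,0.003,0,-0.0008,0],[0,0,0,0.0035,0,-0.0008,0],[0,0,0,0.0035,0,-0.0008,0]],
  ],
)

```text
clock: 29.55
tcp_pos: [0.4934, 0.2778, 0.1512]
orientation: [0.707, -0.017, 0.706, 0.017]
wrist_force: [-0.5, 0.2, -1.5]
finger_gap: 0.0252
```

step_arm(
  moves=[
    [[0,0,0,0.0005,0,0,0],[0,0,0,0.001,0,0,0],[0,0,0,0.0015,0,0,0],[0,0,0,0.0015,0,0,0]],
  ],
)

```text
clock: 29.95
tcp_pos: [0.4934, 0.2778, 0.151]
orientation: [0.708, -0.017, 0.706, 0.018]
wrist_force: [-3.4, -1.2, 7.0]
finger_gap: 0.0253
```

step_arm(
  moves=[
    [[0,0,0,-0.0003,0,0,0],[0,0,0,-0.0003,0,0,0.35],[0,0,0,-0.0003,0,0,0.5],[0,0,0,-0.0003,0,0,0.7],[0,0,0,-0.0003,0,0,1],[0,0,0,-0.0003,0,0,1],[0,0,0,-0.0003,0,0,1]],
  ],
  force=20,
)

```text
clock: 30.65
tcp_pos: [0.4934, 0.2778, 0.1512]
orientation: [0.708, -0.017, 0.706, 0.018]
wrist_force: [-0.2, -0.4, 0.3]
finger_gap: 0.0853
```

step_arm(
  moves=[
    [[0,0,0,-0.015,0,0,1],[0,0,0,-0.04,0,0,1],[0,0,0,-0.075,0,0,1],[0,0,0,-0.105,0,0,1],[0,0,0,-0.12,0,0,1],[0,0,0,-0.12,0,0,1]],
  ],
)

```text
clock: 31.25
tcp_pos: [0.4944, 0.2783, 0.274]
orientation: [0.709, -0.017, 0.704, 0.018]
wrist_force: [1.3, 0.4, -0.7]
finger_gap: 0.085
```

```bash
python3 - <<'E'
from h import *
goal([.4935,.278,.3],.05)
p,d,K,W=cam('wrist'); save('w13.png',p); X=cloud(d,K,W)
m=(abs(X[...,0]-.493)<.035)&(abs(X[...,1]-.278)<.035)&(X[...,2]>.172)&(X[...,2]<.19);s=X[m]
print(len(s),s.mean(0),cv2.minAreaRect(s[:,:2].astype(np.float32)*1000))
p,d,K,W=cam('scene'); save('s13.png',p)
p,d,K,W=cam('top'); save('t13.png',p); X=cloud(d,K,W)
for nm,x,y,r,z0,z1 in [('plugtop',.4765,-.2645,.075,.021,.035),('plugdisc/eye',.4765,-.2645,.075,.04,.08)]:
    m=(np.hypot(X[...,0]-x,X[...,1]-y)<r)&(X[...,2]>z0)&(X[...,2]<z1);s=X[m];print(nm,len(s),s.mean(0),s[:,2].std(),cv2.minEnclosingCircle(s[:,:2].astype(np.float32)*1000))
for t in ['tin','spanner','skittle']: print(t,[(k['uv'],round(k['confidence'],2)) for k in env.boxes_of('top',t)[:1]])
E
```

```text
clock 31.25 F [ 1.28  0.39 -0.71] gap 0.085 tcp [0.4944 0.2783 0.274 ] psi 0.049 q [ 0.37  0.29  0.09  1.36 -0.    1.89]
rv [-0.0008  0.0073 -0.002 ] t [-0.026  -0.0002 -0.0008]
1169 [0.49347898 0.27926433 0.18056325] ((493.781982421875, 277.8807067871094), (25.510929107666016, 25.898107528686523), 2.2196717262268066)
plugtop 559 [ 0.47640686 -0.26315914  0.02598179] 0.0024685197826330415 ((477.3474426269531, -264.8792419433594), 33.76313400268555)
plugdisc/eye 35 [ 0.48008534 -0.2676304   0.05005687] 0.0038875861287907547 ((480.8019714355469, -268.593994140625), 16.8659725189209)
tin [([372.7, 105.9], 0.92)]
spanner [([303.0, 92.3], 0.83)]
skittle [([246.9, 103.7], 0.73)]
```

View pics/s13.png

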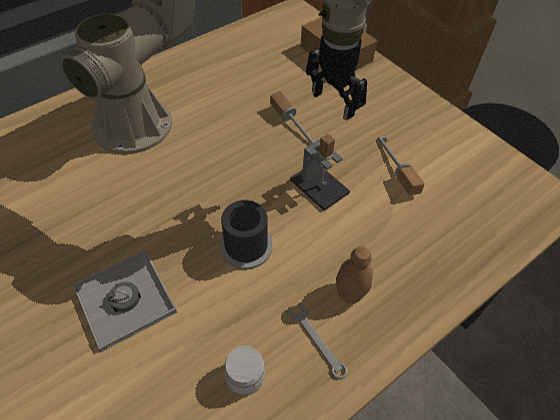

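View pics/w13.png

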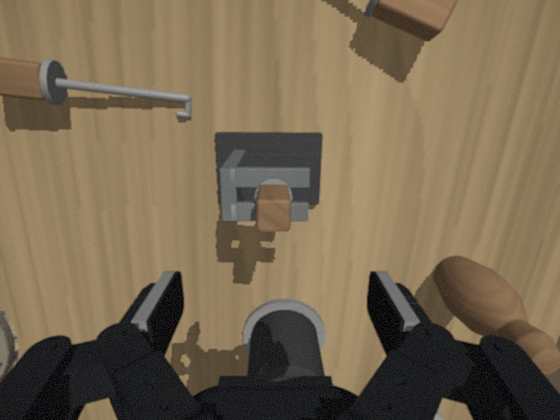

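The plug stands flat in the tray, around scene pixel (122,296). The hook hangs in the fork stand, around (323,150), with its handle top at the original position and height. The bystanders haven't moved, so I'm handing in.

```bash
python3 -c "
from h import *
print(env.hand_in()); print(env.get_state()['clock'])"
```

```text
the job is handed in; nothing more can be done
None
the job is handed in; nothing more can be done
```

The job was handed in at about 31 s of the 72 s allowed; the interface gave no verdict.

- **What I did:** I measured the eye's heading in depth images and took the smallest hook from the fork stand. I slid its foot through the eye by feel and drew the plug out. I then set the plug in the tray, backed the hook out and hung it back on its seat.
- **Forces:** The wrist sensor showed at most about 10 N while pulling and about 7 N when seating the hook. It was only read at the end of each move, so brief peaks in between would not show.
- **Plug:** It stands flat and off the hook, about 1 mm from the tray's centre.
- **Hook:** It is upright on the tines, with its handle within 1 mm of where it first hung. The gripper is clear above it.
- **Bystanders:** Skittle, tin and spanner appear within about 2 pixels (4 mm) of their first places in the top camera.

No check failed or disagreed.

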